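Hook the strainer basket out of the vacuum chip trap

TASK

The strainer basket at the bottom of the carving bench's open chip trap is due for cleaning. Take the T-handled pull hook out of its wooden block, feel for the basket's swinging bail down the bore, hook it, ease the basket slowly up past its stiff spring catches and draw it out, never letting the hook push or pull on basket or trap with more than 20 N, then with the hook stand the basket upright in the blue tray without tipping it over on the way. Unhook it and put the hook back in its block; keep the gripper off the basket, and leave the trap's lid, the mallet and the gouge where they lie.

Things in the scene. Friction and masses are not known exactly. Their poses are not given: they have to be found in the camera images.
- trap: Vacuum chip trap, lid off: upright aluminium pot fixed to the bench, 135 mm high, 80 mm outside diameter (101 at the top flange). Blind bore 64 mm in diameter, open at the top, floor 12 mm above the bench. Origin: centre of its underside, on the bore's axis; z up. Pipes go down to the bench on its +y and -y sides, up to 90 mm from the axis, 110 mm high.
- trap_catches (a point): Point on the bore's axis, 62 mm above the bench, level with two stiff, damped brass spring catches which stick out 4.7 mm into the bore on its +x and -x sides, just above the basket's rim. They yield slowly: a steady pull of 5 to 12 N eases the rim past them in a few seconds (about 12 mm of lift); pulled fast, the force soon passes 20 N. Axes as the trap's.
- basket: Round wire strainer basket, 0.15 to 0.3 kg, standing on the floor of the trap's bore, turned at most 0.4 rad from the trap's axes. Origin: centre of its underside; z up. 45 mm high, rim 59 mm outside diameter.
- basket_pivots (a point): Middle of the pivot line of the basket's yellow wire bail, on its axis, 46 mm above its underside; axes as the basket's, pivots at x = +-21 mm. The bail is an arch of 3.4 mm wire, its top 36 mm from the pivot line. It swings easily to +y or -y, to stops 0.75 rad from upright, and stays where it is left, anywhere between: its angle is not measured, to be felt or seen.
- hook_grip (a point): Middle of the pull hook's wooden T-handle, a bar 95 mm long (x), 22 mm wide (y), 24 mm high (z), to be gripped across its width. The tool (0.16 kg) stands shank down in its block, z up. On the tool's axis are a collar (20 mm in diameter) down to 34 mm below this point, then a 5 mm shank, then the double hook, whose lowest face is 115 mm below this point.
- hook_foot (a point): Centre of the lowest face of the double hook at the foot of the pull hook's shank, on the tool's axis; axes as the tool's. Like an anchor, its two upturned points lie on the +x and -x sides, 5 mm thick, their outer faces 13 mm from the axis, their ends 15 mm above this face. Between shank and each point is a gap 5.5 mm wide, 10 mm deep, whose bottom is 5 mm above this face.
- hook_collar (a point): Centre of the underside of the pull hook's brass collar, 34 mm below the middle of the handle. Axes as the tool's (z up).
- rack_seat (a point): Middle of the top face of the hook's fixed wooden block (100 x 75 mm, 90 mm high, z up): the centre of the collar's underside rests here when the hook is in its block. A slot 40 mm (x) by 14 mm (y) centred here goes down through the block; the double hook enters lengthwise, either way round.
- tray: Blue pressed-steel cleaning tray, fixed to the bench, 170 x 150 mm outside, wall 20 mm high and 3 mm thick, floor 3 mm thick. Origin: centre of its underside; z up.
- trap_lid: The trap's lid, an aluminium disc 100 mm in diameter with a knob, 32 mm high, lying beyond the trap. Origin: centre of its underside. To be left alone.
- mallet: Carver's wooden mallet lying beyond the trap: head 68 mm in diameter, 100 mm long from the origin to +x, handle 150 mm to -x. Origin: on the bench below where handle and head meet. To be left alone.
- gouge: Carving gouge lying on this side of the trap: handle 24 mm thick to -x (120 mm), blade to +x (98 mm). Origin: on the bench at the root of the blade. To be left alone.

How it is judged:
By the outcome, as a careful person would: the job done as asked, in the order asked, and still so for the second after the job is handed in, with the robot touching nothing.
It also fails if it takes over 72 s, if anything falls off the work surface, if the arm or the gripper's body presses on something with over 40 N, if the wrist force passes 120 N, or if a joint passes its speed limit or range.

ROBOT

A 6-joint arm with a two-finger parallel gripper is mounted at the origin on the work surface. World frame = base frame: x ahead of the robot, y to its left, z up, the work surface at z = 0. Lengths are in m, angles in rad, forces in N, time in s.
With the tool pointing down it reaches from about 0.3 to 0.775 m from the base axis. Payload 14.6 kg.
Tool frame: the origin (TCP) lies at the very end of the fingers, on their centre line; the grasp point (between the pads) lies 19 mm behind it; z points along the fingers, y is the line along which they close (so a half turn about z gives the same grasp; the last joint's range is limited). The gripper opens to 94 mm and grips with 3 to 60 N. Pads are 16 mm wide; open, the fingers measure 119 mm over their backs; the gripper's body (75 mm by 177 mm) begins 78 mm behind the grasp point.
Start: joints at [-1.283, 0.3, 1.521, -0, 1.321, -0.067], TCP at [0.191, -0.516, 0.205] pointing down, gripper open.
Joint ranges: [-3.03, 3.03], [-0.79, 2.21], [0.23, 2.52], [-1.04, 4.18], [0, 3.07], [-2.55, 2.55]. Speed limits (rad/s): [2.22, 2.22, 2.57, 3.14, 3.14, 3.14].

INTERFACE

Orientations are given as [roll, pitch, yaw] about the fixed x, y, z axes, in that order (R = Rz(yaw) Ry(pitch) Rx(roll)).
In Python, from station import ctrl gives the robot as it stands.
- The arm moves only by the tool move_arm, never from a script. Its argument "targets" is a list of rows, each a list of 6 numbers: the shift along the tool's x, y, z in units of 1000 mm (1.0 is 1000 mm), then the turn, a rotation vector about the tool's x, y, z in units of 30 degrees (1.0 is 30 degrees). In form: [[tx, ty, tz, ax, ay, az], ...]. A call has exactly 5 rows; each row is the pose to reach, as a shift and turn from the pose commanded when the call began, along the tool's axes at that moment; what a row does not reach only later rows make up. A row lasts 1/12 s, in which the tool goes at most 41.7 mm and 7.16 degrees, less where a joint would pass 70% of its speed; a pose out of reach is approached as far as the arm can. A call with a number of a shift or a turn outside -1 to 1 is refused whole. A call with a gripper value outside its range is refused whole. "fingers" is the opening, from -1 (shut) to 1 (fully open), set as the call begins (left out, the last holds). The fingers move at their own pace and stop on an object; "grip_force" is the grip in N (left out, the last holds). Time passes only in rows, so rows that repeat a pose let the fingers close, or fill a call up. It gives the time, the measured TCP pose, the force and the opening at its end, in the units of the state.
- ctrl.get_obs(): the state, without advancing time (a new reading comes with each control period).
- ctrl.camera(name): name is "scene" or "top" or "wrist"; returns the picture (420x560x3 uint8, red, green, blue); there is no depth.
- ctrl.camera_info(name): a dict with "fx", "fy", "cx", "cy" (pixels), "k1" (the pictures are not rectified: a ray, as slopes to the right and down, at radius r is drawn at 1 + k1 r^2 times it, then the intrinsics apply), "rvec" (rotation vector, rad) and "tvec" (3), from world to camera coordinates, as OpenCV has them. Camera axes: x right, y down, z forward; pixel columns grow to the right and rows downward; lengths in m; the calibration is good to about 2 mm. A picture is of the moment at which its call begins: read the wrist's pose just before it. camera_info takes no time and is no camera call; for the wrist camera it gives the pose at the moment of the call.
- ctrl.hand_in(): hands the job in, once; it reports no verdict.
The state is a dict: "time_s": time; "qpos": joint angles; "joint_vel": joint speeds; "tau": joint torques, N m; "ee_pos": TCP position; "eef_rot": TCP orientation; "force": force on the tool from outside, world axes, zero at the start; "moment": the same for the moment, N m; "grip_width": finger opening in m.
Only numpy, scipy, OpenCV 4.12 (cv2) and the standard library are available. Lean on these libraries where they do the work, as an engineer would, in place of code of your own. Each camera call takes 0.05 s, during which the arm holds its last target. There are 200 camera calls.

## Working session

There is one attempt and no reset: what is moved stays moved. The work goes in short steps, Python scripts to look and compute and a tool call to move; the robot and the scene stay as the last step left them, time stands still between calls to the robot, and variables do not carry over. Pictures are saved under pics/ and viewed, on a budget of 10 in all, crops included, one or two more only if the job needs it, and the job is handed in when it is done.

Besides the shell and the picture viewer there is one more tool, called as name([rows], argument=value, ...), one row to a line, values as JSON. move_arm: Moves the arm, as the interface text tells. Shifts and turns lie within -1 to 1; 1 stands for 1000 mm of shift or 30 degrees of turn. Its arguments: {"type":"object","properties":{"targets":{"type":"array"},"fingers":{"type":"number"},"grip_force":{"type":"number"}},"required":["targets"]}

```bash
ls; mkdir -p pics; cat > h.py <<'E'
import numpy as np,cv2
from scipy.spatial.transform import Rotation as R
from station import ctrl
def cam(n): 
    i=ctrl.camera_info(n); return i
def snap(n,f):
    im=ctrl.camera(n); cv2.imwrite('pics/'+f,cv2.cvtColor(im,cv2.COLOR_RGB2BGR)); return im
def ray(i,u,v):
    p=np.array([(u-i['cx'])/i['fx'],(v-i['cy'])/i['fy']]); q=p.copy()
    for _ in range(20): q=p/(1+i['k1']*(q@q))
    M=R.from_rotvec(np.ravel(i['rvec'])).as_matrix(); t=np.ravel(i['tvec'])
    return -M.T@t, M.T@np.array([q[0],q[1],1])
def onz(i,u,v,z):
    o,d=ray(i,u,v); return o+d*(z-o[2])/d[2]
def proj(i,P):
    M=R.from_rotvec(np.ravel(i['rvec'])).as_matrix(); c=M@np.array(P)+np.ravel(i['tvec'])
    q=c[:2]/c[2]; q=q*(1+i['k1']*(q@q)); return q*[i['fx'],i['fy']]+[i['cx'],i['cy']]
E
python3 - <<'E'
from h import *
np.set_printoptions(precision=4,suppress=True)
o=ctrl.get_obs(); print(o)
a=snap('top','top0.png');b=snap('scene','scene0.png')
for n in('top','scene','wrist'):
    i=cam(n);print(n,i, ray(i,280,210))
E
```

```text
pics
{'time_s': 0.0, 'qpos': array([-1.2826,  0.3005,  1.5216, -0.    ,  1.3207, -0.0666]), 'joint_vel': array([-0.0021, -0.0017,  0.0005,  0.001 , -0.0009, -0.0004]), 'tau': array([ -0.0004, -53.1808, -35.2738,   0.0708,   0.0244,  -0.0001]), 'ee_pos': array([ 0.191 , -0.5155,  0.2049]), 'eef_rot': array([-3.1404, -0.0001,  0.3548]), 'force': array([-0.319 , -0.7756,  0.1428]), 'moment': array([0.0356, 0.0678, 0.025 ]), 'grip_width': 0.09398981630417737}
top {'fx': 461.6684837626709, 'fy': 461.6684837626709, 'cx': 281.60033508137207, 'cy': 201.2196338615513, 'k1': -0.058064622331051245, 'rvec': array([ 2.0915, -2.137 ,  0.214 ]), 'tvec': array([0.0102, 0.58  , 1.0519])} (array([ 0.3566, -0.0008,  1.1471]), array([ 0.1827,  0.0026, -0.9834]))
scene {'fx': 494.3598448459965, 'fy': 494.3598448459965, 'cx': 286.0371407595663, 'cy': 210.17447034883386, 'k1': -0.08540730671289054, 'rvec': array([ 2.2638,  1.3987, -0.3879]), 'tvec': array([-0.2565, -0.4046,  1.3278])} (array([ 1.0337, -0.2259,  0.9343]), array([-0.4637,  0.2147, -0.8597]))
wrist {'fx': 316.00488827677634, 'fy': 316.00488827677634, 'cx': 279.14227781479815, 'cy': 211.02264877593362, 'k1': -0.045091169205856985, 'rvec': array([-2.4031,  1.6731,  0.213 ]), 'tvec': array([-0.5503, -0.0251,  0.3908])} (array([ 0.2596, -0.4912,  0.3841]), array([-0.23  , -0.0868, -0.9693]))
```

View pics/top0.png

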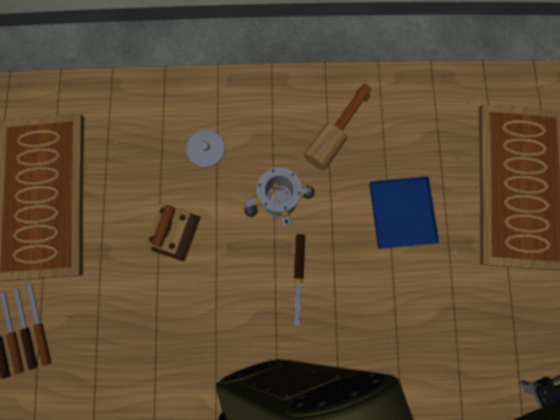

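View pics/scene0.png

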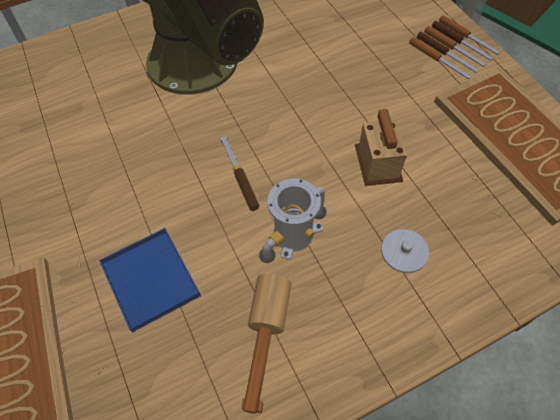

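The top view shows the trap flange at about (279,190), the block and hook at about (172,232), and the blue tray at about (404,212). In the scene view the trap is at about (293,205) and the handle at about (388,128).

```bash
python3 - <<'E'
from h import *
a=cv2.imread('pics/top0.png');b=cv2.imread('pics/scene0.png')
def c(im,x,y,w=100,h=75): return cv2.resize(im[y:y+h,x:x+w],(400,300),interpolation=cv2.INTER_CUBIC)
cv2.imwrite('pics/z1.png',np.vstack([np.hstack([c(a,130,190),c(a,230,155)]),np.hstack([c(b,335,105),c(b,245,175)])]))
# tray
np.set_printoptions(precision=4,suppress=True)
for n,im in(('top',a),('scene',b)):
    i=cam(n); hsv=cv2.cvtColor(im,cv2.COLOR_BGR2HSV)
    m=cv2.inRange(hsv,(105,120,40),(130,255,255))
    cs=max(cv2.findContours(m,0,1)[0],key=cv2.contourArea)
    q=cv2.boxPoints(cv2.minAreaRect(np.array([onz(i,*p[0],.02)[:2] for p in cs],np.float32)*1000))
    print(n,q, q.mean(0), np.linalg.norm(q[1]-q[0]),np.linalg.norm(q[2]-q[1]))
E
```

```text
top [[ 467.0504 -236.9695]
 [ 477.8925 -385.3705]
 [ 644.0303 -373.2325]
 [ 633.1882 -224.8316]] [ 555.5403 -305.101 ] 148.79651 166.58063
scene [[ 469.878  -236.0545]
 [ 480.6912 -383.0854]
 [ 649.311  -370.6844]
 [ 638.4977 -223.6535]] [ 559.5945 -303.3694] 147.428 169.07515
```

View pics/z1.png

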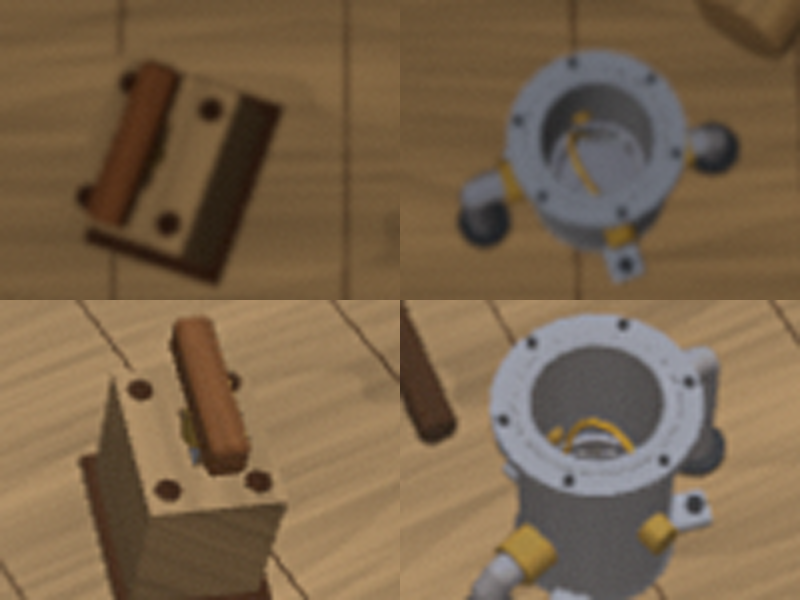

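The crops show four things:
- The handle runs from (168,206) to (157,246) in the top view.
- The flange centre is at (278.7,188.7) top and (294.2,201.2) scene.
- The pipes are left and right of the trap, on ±y.
- The bail leans to the left, towards +y.

Next I triangulate these points.

```bash
cat >> h.py <<'E'
np.set_printoptions(precision=4,suppress=True)
def tri(i,p,j,q):
    o,d=ray(i,*p);O,D=ray(j,*q); d=d/np.linalg.norm(d);D=D/np.linalg.norm(D)
    s=np.linalg.lstsq(np.c_[d,-D],O-o,rcond=None)[0]; A=o+s[0]*d;B=O+s[1]*D
    return (A+B)/2,np.linalg.norm(A-B)
E
python3 - <<'E'
from h import *
T,S=cam('top'),cam('scene')
a=cv2.imread('pics/top0.png');b=cv2.imread('pics/scene0.png')
print('flange',onz(T,278.7,188.7,.135),onz(S,294.2,201.2,.135),tri(T,(278.7,188.7),S,(294.2,201.2)))
print('bail',tri(T,(272.5,192.5),S,(293.7,205.5)))
pt=[onz(T,u,v,.11)[:2] for u,v in((230+85/4,155+195/4),(230+312/4,155+148/4))];print('pipes',pt)
for n,im,i,r in(('top',a,T,(130,190,100,75)),('scene',b,S,(335,105,100,75))):
    x,y,w,h=r; hsv=cv2.cvtColor(im,cv2.COLOR_BGR2HSV)[y:y+h,x:x+w]
    m=cv2.inRange(hsv,(0,110,80),(13,255,255)); m=cv2.morphologyEx(m,cv2.MORPH_OPEN,np.ones((3,3)))
    cs=max(cv2.findContours(m,0,1)[0],key=cv2.contourArea)
    rc=cv2.minAreaRect(np.array([onz(i,p[0][0]+x,p[0][1]+y,.13)[:2] for p in cs],np.float32)*1000); print(n,rc)
    print(cv2.boundingRect(cs),cv2.minAreaRect(cs))
E
```

```text
flange [0.5934 0.0038 0.135 ] [0.5971 0.0064 0.135 ] (array([0.5948, 0.0055, 0.1318]), np.float64(0.0037607900505957563))
bail (array([0.5902, 0.0142, 0.1046]), np.float64(0.008991727264166216))
pipes [array([0.5652, 0.0675]), array([ 0.5899, -0.0634])]
top ((514.9226684570312, 266.65618896484375), (12.333149909973145, 89.40316009521484), 73.11151123046875)
(24, 17, 16, 39) ((31.799999237060547, 36.099998474121094), (5.375871658325195, 40.16092300415039), 18.43494987487793)
scene ((515.9051513671875, 268.9034423828125), (19.710491180419922, 92.21390533447266), 70.78885650634766)
(44, 5, 18, 34) ((52.27981948852539, 21.266056060791016), (35.34379196166992, 9.003567695617676), 73.3007583618164)
```

```bash
cat >> h.py <<'E'
def plan(xyz,yawdeg,N=1,start=None):
    o=ctrl.get_obs()
    p0,r0=(np.array(o['ee_pos']),R.from_euler('xyz',o['eef_rot'])) if start is None else start
    p1=np.array(xyz,float); r1=R.from_euler('xyz',[np.pi,0,np.radians(yawdeg)])
    dr=(r0.inv()*r1).as_rotvec(); print('dist',np.linalg.norm(p1-p0),'ang',np.degrees(np.linalg.norm(dr)))
    for k in range(N):
        ra=r0*R.from_rotvec(dr*k/N); s=ra.inv().apply((p1-p0)/N); t=np.degrees(dr/N)/30
        print('call',k,'last row',np.round(np.r_[s,t],4))
    return p1,r1
def st():
    o=ctrl.get_obs(); print('t',round(o['time_s'],2),'pos',o['ee_pos'],'rpy',np.degrees(o['eef_rot']),'F',o['force'],'w',o['grip_width'])
E
python3 - <<'E'
from h import *
plan((.609,-.067,.215),101,4)
E
```

```text
dist 0.6132032973626484 ang 80.67140800624895
call 0 last row [ 0.1369 -0.0688 -0.0024 -0.0004 -0.0004 -0.6723]
call 1 last row [ 0.1523 -0.0174 -0.0025 -0.0004 -0.0004 -0.6723]
call 2 last row [ 0.149   0.0362 -0.0025 -0.0004 -0.0004 -0.6723]
call 3 last row [ 0.1274  0.0853 -0.0025 -0.0004 -0.0004 -0.6723]
```

move_arm([
  [0.027, -0.014, 0, 0, 0, -0.13],
  [0.055, -0.028, -0.001, 0, 0, -0.27],
  [0.082, -0.041, -0.001, 0, 0, -0.4],
  [0.11, -0.055, -0.002, 0, 0, -0.54],
  [0.137, -0.069, -0.002, 0, 0, -0.672],
], fingers=-0.2)

```text
time_s: 0.52
ee_pos: [0.2963, -0.4021, 0.2073]
eef_rot: [-3.141, -0.0, 0.71]
force: [0.4, -0.2, -0.3]
grip_width: 0.064
```

move_arm([
  [0.03, -0.003, 0, 0, 0, -0.13],
  [0.061, -0.007, -0.001, 0, 0, -0.27],
  [0.091, -0.01, -0.001, 0, 0, -0.4],
  [0.122, -0.014, -0.002, 0, 0, -0.54],
  [0.152, -0.017, -0.003, 0, 0, -0.672],
])

```text
time_s: 0.93
ee_pos: [0.4009, -0.2904, 0.2103]
eef_rot: [-3.141, -0.0, 1.062]
force: [0.7, 0.4, 0.3]
grip_width: 0.0378
```

move_arm([
  [0.03, 0.007, 0, 0, 0, -0.13],
  [0.06, 0.014, -0.001, 0, 0, -0.27],
  [0.089, 0.022, -0.001, 0, 0, -0.4],
  [0.119, 0.029, -0.002, 0, 0, -0.54],
  [0.149, 0.036, -0.003, 0, 0, -0.672],
])

```text
time_s: 1.35
ee_pos: [0.5053, -0.1782, 0.2132]
eef_rot: [-3.141, -0.0, 1.414]
force: [0.2, -0.5, 0.0]
grip_width: 0.0376
```

move_arm([
  [0.025, 0.017, 0, 0, 0, -0.13],
  [0.051, 0.034, -0.001, 0, 0, -0.27],
  [0.076, 0.051, -0.001, 0, 0, -0.4],
  [0.102, 0.068, -0.002, 0, 0, -0.54],
  [0.127, 0.085, -0.003, 0, 0, -0.672],
])

```text
time_s: 1.77
ee_pos: [0.6095, -0.0663, 0.2161]
eef_rot: [-3.141, -0.0, 1.766]
force: [0.7, -0.1, -0.3]
grip_width: 0.0377
```

```bash
python3 - <<'E'
from h import *
st(); i=cam('wrist'); im=snap('wrist','w1.png'); st()
import pickle; pickle.dump(i,open('w1.pkl','wb'))
print(proj(i,(.595,.005,.135)))
u,v=np.round(proj(i,(.595,.005,.1))).astype(int)
c=cv2.cvtColor(im,cv2.COLOR_RGB2BGR)[max(0,v-75):v+75,max(0,u-100):u+100]
print(max(0,u-100),max(0,v-75),c.shape); cv2.imwrite('pics/w1c.png',cv2.resize(c,None,fx=4,fy=4,interpolation=cv2.INTER_CUBIC))
E
```

```text
t 1.77 pos [ 0.6095 -0.0663  0.2161] rpy [-179.9599   -0.0179  101.1864] F [ 0.723  -0.103  -0.3096] w 0.03766206717111373
t 1.82 pos [ 0.6118 -0.0629  0.2159] rpy [179.9929  -0.0614 101.6281] F [3.8537 2.1003 0.2543] w 0.037443376197595864
[277.8283 128.2472]
178 53 (150, 200, 3)
```

View pics/w1c.png

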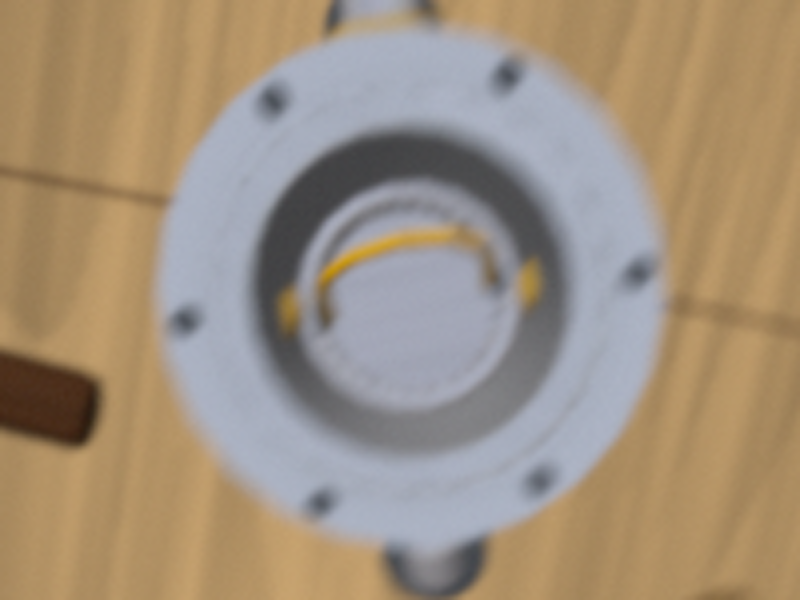

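The wrist picture shows the flange centre at (281.2,124.2). The bail feet are at crop (325,318) and (492,285), and the bail arch apex is near crop (402,240). The catches are at (290,310) and (530,283). The bail leans towards the top of the picture, which is +y.

```bash
python3 - <<'E'
from h import *
import pickle; i=pickle.load(open('w1.pkl','rb'))
f=lambda x,y:(178+x/4,53+y/4)
print('flange',onz(i,*f(413,285),.135), 'bore',onz(i,*f(410,290),.135))
a,b=onz(i,*f(325,318),.058),onz(i,*f(492,285),.058); print('piv',a,b,(a+b)/2,np.linalg.norm(a-b),np.degrees(np.arctan2(*(b-a)[1::-1])))
c,d=onz(i,*f(290,310),.062),onz(i,*f(530,283),.062); print('catch',c,d,(c+d)/2,np.degrees(np.arctan2(*(d-c)[1::-1])))
print('basket rim c',onz(i,*f(410,295),.057))
for z in(.084,.088,.092): print('apex',onz(i,*f(400,241),z))
print('tool axis check', ctrl.get_obs()['time_s']); st()
E
```

```text
flange [0.5971 0.0086 0.135 ] bore [0.5967 0.0075 0.135 ]
piv [ 0.5764 -0.0026  0.058 ] [0.6172 0.014  0.058 ] [0.5968 0.0057 0.058 ] 0.044026059377473614 22.05059324804437
catch [ 0.5675 -0.0022  0.062 ] [0.6264 0.0162 0.062 ] [0.5969 0.007  0.062 ] 17.408443062839684
basket rim c [0.5969 0.0074 0.057 ]
apex [0.5922 0.0188 0.084 ]
apex [0.5922 0.0186 0.088 ]
apex [0.5923 0.0184 0.092 ]
tool axis check 1.8167
t 1.82 pos [ 0.6118 -0.0629  0.2159] rpy [179.9929  -0.0614 101.6281] F [3.8537 2.1003 0.2543] w 0.037443376197595864
```

```bash
python3 - <<'E'
from h import *
plan((.515,.267,.2),162.5,2)
E
```

```text
dist 0.34412923903629244 ang 60.87192854856932
call 0 last row [ 0.1713 -0.0142  0.0081  0.0006 -0.0009 -1.0145]
call 1 last row [ 0.1549  0.0746  0.008   0.0006 -0.0009 -1.0145]
```

move_arm([
  [0.034, -0.003, 0.002, 0, 0, -0.2],
  [0.068, -0.006, 0.003, 0, 0, -0.4],
  [0.103, -0.009, 0.005, 0, 0, -0.6],
  [0.137, -0.011, 0.006, 0, 0, -0.8],
  [0.171, -0.014, 0.008, 0, 0, -1.0],
], fingers=1, grip_force=50)

```text
time_s: 2.23
ee_pos: [0.5617, 0.0988, 0.2082]
eef_rot: [-3.141, -0.0, 2.291]
force: [0.6, 0.7, -0.6]
grip_width: 0.0677
```

move_arm([
  [0.031, 0.015, 0.002, 0, 0, -0.2],
  [0.062, 0.03, 0.003, 0, 0, -0.4],
  [0.093, 0.045, 0.005, 0, 0, -0.6],
  [0.124, 0.06, 0.006, 0, 0, -0.8],
  [0.155, 0.075, 0.008, 0, 0, -1.0],
])

```text
time_s: 2.65
ee_pos: [0.5167, 0.2651, 0.2003]
eef_rot: [-3.141, -0.0, 2.814]
force: [0.5, -0.8, 0.4]
grip_width: 0.0937
```

```bash
python3 - <<'E'
from h import *
ctrl.camera('wrist'); ctrl.camera('wrist'); st(); i=cam('wrist'); im=snap('wrist','w2.png')
hsv=cv2.cvtColor(im,cv2.COLOR_RGB2HSV)
m=cv2.inRange(hsv,(0,110,70),(13,255,255)); m=cv2.morphologyEx(m,cv2.MORPH_OPEN,np.ones((3,3)))
print(proj(i,(.515,.267,.136)))
for cs in sorted(cv2.findContours(m,0,1)[0],key=cv2.contourArea)[::-1][:3]:
    print(cv2.contourArea(cs),cv2.boundingRect(cs), cv2.minAreaRect(np.array([onz(i,*p[0],.13)[:2] for p in cs],np.float32)*1000))
E
```

```text
t 2.75 pos [0.5157 0.2673 0.1997] rpy [-179.9836   -0.0689  161.4448] F [-0.8233 -0.795  -0.8465] w 0.09373299213127306
[278.8529 220.8132]
258.0 (7, 184, 26, 47) ((436.9836120605469, 65.45186614990234), (8.443096160888672, 41.327632904052734), 87.6902084350586)
207.0 (243, 144, 40, 8) ((456.60345458984375, 273.2315368652344), (30.30284881591797, 5.346329212188721), 71.32999420166016)
95.0 (287, 145, 19, 7) ((465.2440185546875, 297.74493408203125), (13.95249080657959, 4.585209369659424), 71.4734878540039)
```

View pics/w2.png

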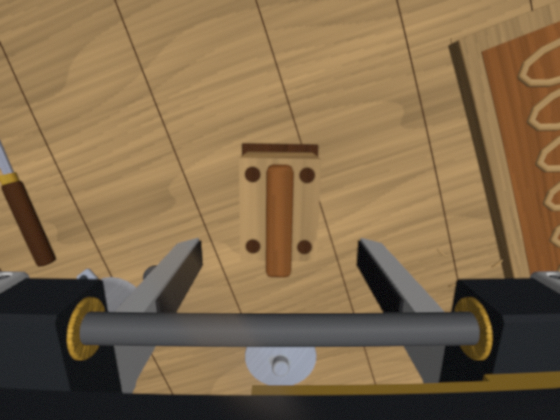

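The handle is centred at (279,220), with its ends at (280,165) and (278,275). It is aligned to within about 1° and the fingers straddle it, so I'm descending to grip.

move_arm([
  [0, 0, 0.025, 0, 0, 0],
  [0, 0, 0.05, 0, 0, 0],
  [0, 0, 0.075, 0, 0, 0],
  [0, 0, 0.09, 0, 0, 0],
  [0, 0, 0.095, 0, 0, 0],
])

```text
time_s: 3.22
ee_pos: [0.5168, 0.262, 0.1027]
eef_rot: [-3.139, -0.003, 2.807]
force: [-0.7, -0.6, 0.7]
grip_width: 0.0939
```

move_arm([
  [0, 0, 0, 0, 0, 0],
  [0, 0, 0, 0, 0, 0],
  [0, 0, 0, 0, 0, 0],
  [0, 0, 0, 0, 0, 0],
  [0, 0, 0, 0, 0, 0],
], fingers=-1, grip_force=50)

```text
time_s: 3.63
ee_pos: [0.5178, 0.2637, 0.1063]
eef_rot: [3.141, 0.001, 2.809]
force: [-0.1, 0.4, 0.6]
grip_width: 0.0644
```

move_arm([
  [0, 0, 0, 0, 0, 0],
  [0, 0, 0, 0, 0, 0],
  [0, 0, 0, 0, 0, 0],
  [0, 0, 0, 0, 0, 0],
  [0, 0, 0, 0, 0, 0],
])

```text
time_s: 4.05
ee_pos: [0.5174, 0.2636, 0.1054]
eef_rot: [-3.142, -0.0, 2.809]
force: [0.4, 0.6, -0.6]
grip_width: 0.0307
```

```bash
python3 - <<'E'
from h import *
st()
E
```

```text
t 4.05 pos [0.5174 0.2636 0.1054] rpy [-179.9983   -0.0024  160.9683] F [ 0.4108  0.6253 -0.6035] w 0.030710605430997875
```

move_arm([
  [0, 0, 0, 0, 0, 0],
  [0, 0, 0, 0, 0, 0],
  [0, 0, 0, 0, 0, 0],
  [0, 0, 0, 0, 0, 0],
  [0, 0, 0, 0, 0, 0],
])

```text
time_s: 4.47
ee_pos: [0.5176, 0.2637, 0.1056]
eef_rot: [3.141, 0.0, 2.809]
force: [0.1, 1.2, 1.7]
grip_width: 0.022
```

```bash
python3 - <<'E'
from h import *
st(); print(ctrl.get_obs()['moment'])
i=cam('wrist'); im=snap('wrist','w3.png');st()
print(proj(i,(.515,.267,.136)))
E
```

```text
t 4.47 pos [0.5176 0.2637 0.1056] rpy [179.982    0.014  160.9709] F [0.1334 1.1917 1.661 ] w 0.022026422278996913
[ 0.3121 -0.2702  0.0031]
t 4.52 pos [0.5175 0.2637 0.1055] rpy [179.9874   0.0087 160.9704] F [-0.2518  1.1166  1.9473] w 0.02196584616106775
[284.0493 266.6935]
```

View pics/w3.png

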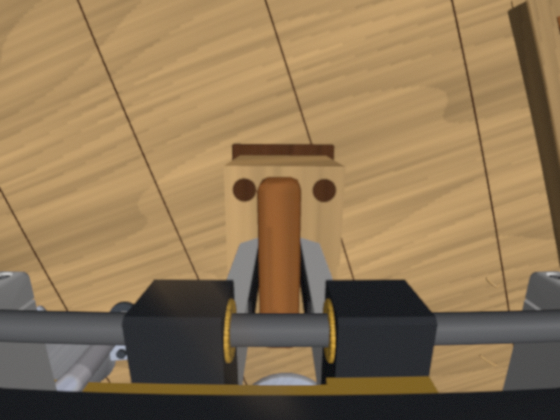

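The grip closed on 22 mm. The handle's near end is at (279,178), which gives its offset along the tool x axis.

```bash
python3 - <<'E'
from h import *
i=cam('wrist');o=ctrl.get_obs();Rm=R.from_euler('xyz',o['eef_rot'])
for v,z in((178,.136),(182,.136),(178,.124)): print(Rm.inv().apply(onz(i,279,v,z)-o['ee_pos']))
# top/scene ends
T=cam('top')
a,b=onz(T,280/1,0,0),0
import pickle
# earlier wrist view ends
E
```

```text
[ 0.0489 -0.0002 -0.0305]
[ 0.047  -0.0002 -0.0305]
[ 0.0471 -0.0002 -0.0185]
```

move_arm([
  [0, 0, -0.03, 0, 0, 0],
  [0, 0, -0.06, 0, 0, 0],
  [0, 0, -0.09, 0, 0, 0],
  [0, 0, -0.12, 0, 0, 0],
  [0, 0, -0.15, 0, 0, 0],
])

```text
time_s: 4.93
ee_pos: [0.5171, 0.2633, 0.2565]
eef_rot: [-3.141, -0.001, 2.809]
force: [1.1, 1.0, -0.7]
grip_width: 0.0217
```

```bash
python3 - <<'E'
from h import *
st()
plan((.598,.001,.256),112,2,(np.array([.5175,.2637,.2555]),R.from_euler('xyz',[np.pi,0,np.radians(160.97)])))
E
```

```text
t 4.93 pos [0.5171 0.2633 0.2565] rpy [-179.9502   -0.037   160.9641] F [ 1.1288  0.9588 -0.7329] w 0.021705954639092893
dist 0.2747576932498888 ang 48.97000000000001
call 0 last row [-0.0809 -0.111  -0.0003 -0.     -0.      0.8162]
call 1 last row [-0.1196 -0.0675 -0.0003 -0.     -0.      0.8162]
```

move_arm([
  [-0.016, -0.022, 0, 0, 0, 0.16],
  [-0.032, -0.044, 0, 0, 0, 0.33],
  [-0.049, -0.067, 0, 0, 0, 0.49],
  [-0.065, -0.089, 0, 0, 0, 0.65],
  [-0.081, -0.111, 0, 0, 0, 0.816],
])

```text
time_s: 5.35
ee_pos: [0.5578, 0.1309, 0.2551]
eef_rot: [-3.141, -0.0, 2.378]
force: [0.2, -0.2, -2.4]
grip_width: 0.0219
```

move_arm([
  [-0.026, -0.015, 0, 0, 0, 0.18],
  [-0.055, -0.031, 0, 0, 0, 0.37],
  [-0.085, -0.048, 0, 0, 0, 0.58],
  [-0.108, -0.061, 0, 0, 0, 0.74],
  [-0.12, -0.068, 0, 0, 0, 0.816],
])

```text
time_s: 5.77
ee_pos: [0.5983, -0.0026, 0.2548]
eef_rot: [-3.14, -0.0, 1.948]
force: [-0.7, 1.4, -1.2]
grip_width: 0.0217
```

move_arm([
  [0, 0, 0, 0, 0, 0],
  [0, 0, 0, 0, 0, 0],
  [0, 0, 0, 0, 0, 0],
  [0, 0, 0, 0, 0, 0],
  [0, 0, 0, 0, 0, 0],
])

```text
time_s: 6.18
ee_pos: [0.5979, 0.0015, 0.2555]
eef_rot: [3.142, -0.0, 1.957]
force: [0.6, -0.3, -1.2]
grip_width: 0.022
```

```bash
python3 - <<'E'
from h import *
st(); i=cam('wrist'); im=snap('wrist','w4.png'); st()
import pickle; pickle.dump(i,open('w4.pkl','wb'))
u,v=np.round(proj(i,(.5965,.006,.11))).astype(int); x,y=max(0,u-100),max(0,v-75)
c=cv2.cvtColor(im,cv2.COLOR_RGB2BGR)[y:y+150,x:x+200]
print(x,y,c.shape); cv2.imwrite('pics/w4c.png',cv2.resize(c,None,fx=4,fy=4,interpolation=cv2.INTER_CUBIC))
E
```

```text
t 6.18 pos [0.5979 0.0015 0.2555] rpy [179.9964  -0.0023 112.1338] F [ 0.5914 -0.2564 -1.1955] w 0.02202858575895949
t 6.23 pos [0.5979 0.0013 0.2556] rpy [179.991    0.0033 112.1138] F [ 0.4063  0.8371 -2.1539] w 0.02191512472450044
179 120 (150, 200, 3)
```

View pics/w4c.png

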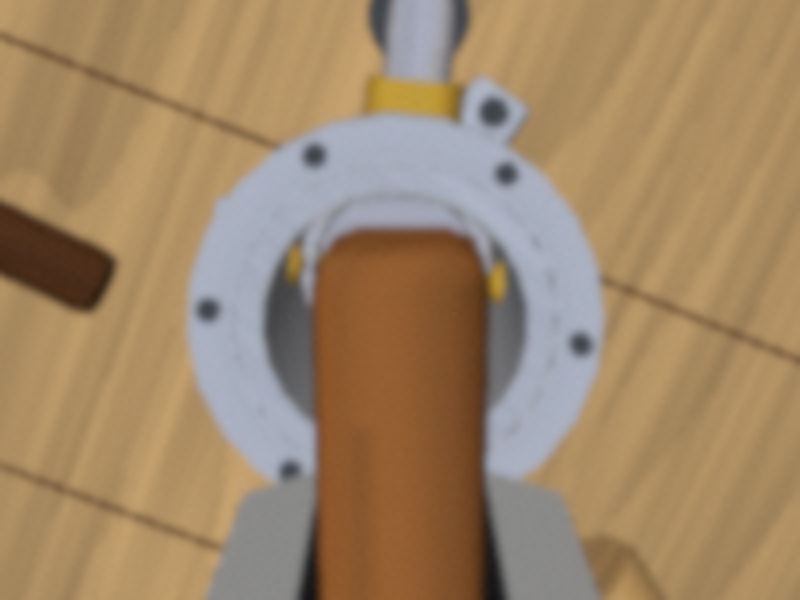

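The handle hides the bail. The flange is visible, with opposite bolt holes at (207,310)/(581,344) and (507,173)/(290,472) and catches at (296,263) and (496,280), so I use those for the trap centre.

```bash
python3 - <<'E'
from h import *
import pickle; i=pickle.load(open('w4.pkl','rb'))
f=lambda x,y:(179+x/4,120+y/4)
H=[onz(i,*f(*p),.135)[:2] for p in((207,310),(581,344),(507,173),(290,472),(315,155))]
print((H[0]+H[1])/2,(H[2]+H[3])/2); A=np.array(H); c=np.linalg.lstsq(np.c_[2*A,np.ones(5)],(A**2).sum(1),rcond=None)[0]; print('circ',c[:2],np.sqrt(c[2]+c[:2]@c[:2]))
c,d=onz(i,*f(296,263),.062),onz(i,*f(496,280),.062); print('catch',(c+d)/2,np.linalg.norm(c-d),np.degrees(np.arctan2(*(d-c)[1::-1])))
E
```

```text
[0.5957 0.0044] [0.5959 0.0045]
circ [0.5958 0.0045] 0.045623074004021255
catch [0.5956 0.005  0.062 ] 0.060008052110175854 17.183424253464455
```

move_arm([
  [-0.003, 0, 0.008, 0, 0, 0],
  [-0.003, 0, 0.018, 0, 0, 0],
  [-0.003, 0, 0.028, 0, 0, 0],
  [-0.003, 0, 0.036, 0, 0, 0],
  [-0.003, 0, 0.042, 0, 0, 0],
])

```text
time_s: 6.65
ee_pos: [0.5988, -0.0024, 0.2117]
eef_rot: [-3.14, -0.001, 1.955]
force: [0.1, -0.4, -1.9]
grip_width: 0.0215
```

move_arm([
  [0, 0, 0.003, 0, 0, 0],
  [0, 0, 0.006, 0, 0, 0],
  [0, 0, 0.009, 0, 0, 0],
  [0, 0, 0.012, 0, 0, 0],
  [0, 0, 0.015, 0, 0, 0],
])

```text
time_s: 7.07
ee_pos: [0.5993, -0.0024, 0.1984]
eef_rot: [3.141, 0.0, 1.955]
force: [0.1, -0.3, -1.7]
grip_width: 0.0214
```

move_arm([
  [0, 0, 0.003, 0, 0, 0],
  [0, 0, 0.006, 0, 0, 0],
  [0, 0, 0.009, 0, 0, 0],
  [0, 0, 0.012, 0, 0, 0],
  [0, 0, 0.015, 0, 0, 0],
])

```text
time_s: 7.48
ee_pos: [0.5992, -0.0025, 0.1832]
eef_rot: [3.142, 0.0, 1.955]
force: [1.2, -0.5, -1.3]
grip_width: 0.0216
```

```bash
python3 - <<'E'
from h import *
st()
E
```

```text
t 7.48 pos [ 0.5992 -0.0025  0.1832] rpy [179.9986   0.0018 112.0083] F [ 1.1752 -0.4588 -1.3109] w 0.021598549186349795
```

move_arm([
  [0, 0, 0.002, 0, 0, 0],
  [0, 0, 0.005, 0, 0, 0],
  [0, 0, 0.007, 0, 0, 0],
  [0, 0, 0.009, 0, 0, 0],
  [0, 0, 0.011, 0, 0, 0],
])

```text
time_s: 7.9
ee_pos: [0.5992, -0.0025, 0.1723]
eef_rot: [3.142, 0.0, 1.955]
force: [-0.6, 0.0, -1.4]
grip_width: 0.0219
```

move_arm([
  [0, 0, 0.002, 0, 0, 0],
  [0, 0, 0.004, 0, 0, 0],
  [0, 0, 0.007, 0, 0, 0],
  [0, 0, 0.009, 0, 0, 0],
  [0, 0, 0.011, 0, 0, 0],
])

```text
time_s: 8.32
ee_pos: [0.5991, -0.0024, 0.1612]
eef_rot: [-3.141, -0.0, 1.955]
force: [0.2, -0.5, -1.3]
grip_width: 0.0216
```

```bash
python3 - <<'E'
from h import *
st(); print(ctrl.get_obs()['moment'])
E
```

```text
t 8.32 pos [ 0.5991 -0.0024  0.1612] rpy [-179.9946   -0.0026  112.0095] F [ 0.2269 -0.5078 -1.3387] w 0.02159174643269639
[-0.0111 -0.1097 -0.0089]
```

Nothing touched on the way down. Foot is at about 0.065. Now I slide the point under the arch towards +tool x, slowly.

move_arm([
  [0.002, 0, 0, 0, 0, 0],
  [0.004, 0, 0, 0, 0, 0],
  [0.006, 0, 0, 0, 0, 0],
  [0.008, 0, 0, 0, 0, 0],
  [0.01, 0, 0, 0, 0, 0],
])

```text
time_s: 8.73
ee_pos: [0.5954, 0.0071, 0.1616]
eef_rot: [3.141, 0.0, 1.955]
force: [0.9, -1.1, -0.8]
grip_width: 0.0221
```

move_arm([
  [0.002, 0, 0, 0, 0, 0],
  [0.004, 0, 0, 0, 0, 0],
  [0.006, 0, 0, 0, 0, 0],
  [0.008, 0, 0, 0, 0, 0],
  [0.009, 0, 0, 0, 0, 0],
])

```text
time_s: 9.15
ee_pos: [0.592, 0.0154, 0.1615]
eef_rot: [-3.142, 0.0, 1.955]
force: [-0.0, 0.4, -1.9]
grip_width: 0.0218
```

```bash
python3 - <<'E'
from h import *
st(); print(ctrl.get_obs()['moment'])
E
```

```text
t 9.15 pos [0.592  0.0154 0.1615] rpy [-179.9998    0.0023  112.0172] F [-0.0119  0.3759 -1.857 ] w 0.021770077965991074
[-0.0443 -0.0764  0.0203]
```

move_arm([
  [0, 0, -0.003, 0, 0, 0],
  [0, 0, -0.005, 0, 0, 0],
  [0, 0, -0.008, 0, 0, 0],
  [0, 0, -0.011, 0, 0, 0],
  [0, 0, -0.0135, 0, 0, 0],
])

```text
time_s: 9.57
ee_pos: [0.5922, 0.0151, 0.1755]
eef_rot: [3.141, 0.0, 1.955]
force: [0.0, 0.4, -1.4]
grip_width: 0.0223
```

move_arm([
  [-0.002, 0, 0, 0, 0, 0],
  [-0.004, 0, 0, 0, 0, 0],
  [-0.006, 0, 0, 0, 0, 0],
  [-0.008, 0, 0, 0, 0, 0],
  [-0.009, 0, -0.001, 0, 0, 0],
])

```text
time_s: 9.98
ee_pos: [0.5954, 0.0065, 0.1756]
eef_rot: [-3.141, -0.0, 1.955]
force: [0.6, 0.3, -1.6]
grip_width: 0.0219
```

```bash
python3 - <<'E'
from h import *
st(); print(ctrl.get_obs()['moment'])
T=snap('top','t5.png');S=snap('scene','s5.png')
c=lambda im,x,y: cv2.resize(im[y:y+60,x:x+80],(400,300),interpolation=cv2.INTER_CUBIC)
cv2.imwrite('pics/z5.png',cv2.cvtColor(np.hstack([c(T,240,160),c(S,254,172)]),cv2.COLOR_RGB2BGR))
E
```

```text
t 9.98 pos [0.5954 0.0065 0.1756] rpy [-179.9674   -0.0127  111.9955] F [ 0.596   0.3182 -1.6296] w 0.021936896041217138
[-0.0188 -0.0248 -0.0596]
```

move_arm([
  [-0.001, 0, 0, 0, 0, 0],
  [-0.003, 0, 0, 0, 0, 0],
  [-0.004, 0, -0.001, 0, 0, 0],
  [-0.005, 0, -0.002, 0, 0, 0],
  [-0.006, 0, -0.003, 0, 0, 0],
])

```text
time_s: 10.5
ee_pos: [0.5977, 0.0011, 0.1791]
eef_rot: [-3.142, 0.0, 1.955]
force: [0.2, 0.3, -2.0]
grip_width: 0.0218
```

move_arm([
  [0, 0, -0.0005, 0, 0, 0],
  [0, 0, -0.001, 0, 0, 0],
  [0, 0, -0.0015, 0, 0, 0],
  [0, 0, -0.002, 0, 0, 0],
  [0, 0, -0.003, 0, 0, 0],
])

```text
time_s: 10.92
ee_pos: [0.5976, 0.0013, 0.1819]
eef_rot: [-3.141, -0.0, 1.955]
force: [0.3, 0.2, -2.5]
grip_width: 0.0217
```

move_arm([
  [0, 0, -0.0003, 0, 0, 0],
  [0, 0, -0.0006, 0, 0, 0],
  [0, 0, -0.0009, 0, 0, 0],
  [0, 0, -0.0012, 0, 0, 0],
  [0, 0, -0.0015, 0, 0, 0],
])

```text
time_s: 11.33
ee_pos: [0.5976, 0.0013, 0.1833]
eef_rot: [-3.141, -0.0, 1.955]
force: [-0.3, 0.7, -4.3]
grip_width: 0.0218
```

The force rises right at the expected height, so the bail is hooked. Now I ease up slowly.

move_arm([
  [0, 0, -0.0002, 0, 0, 0],
  [0, 0, -0.0004, 0, 0, 0],
  [0, 0, -0.0006, 0, 0, 0],
  [0, 0, -0.0008, 0, 0, 0],
  [0, 0, -0.001, 0, 0, 0],
])

```text
time_s: 11.75
ee_pos: [0.5975, 0.0012, 0.1841]
eef_rot: [-3.141, -0.0, 1.955]
force: [-1.1, -0.3, -7.8]
grip_width: 0.0219
```

move_arm([
  [0, 0, -0.0002, 0, 0, 0],
  [0, 0, -0.0004, 0, 0, 0],
  [0, 0, -0.0006, 0, 0, 0],
  [0, 0, -0.0008, 0, 0, 0],
  [0, 0, -0.001, 0, 0, 0],
])

```text
time_s: 12.17
ee_pos: [0.5975, 0.0013, 0.1852]
eef_rot: [-3.141, -0.0, 1.955]
force: [-1.1, -0.1, -9.1]
grip_width: 0.0218
```

move_arm([
  [0, 0, -0.0002, 0, 0, 0],
  [0, 0, -0.0004, 0, 0, 0],
  [0, 0, -0.0006, 0, 0, 0],
  [0, 0, -0.0008, 0, 0, 0],
  [0, 0, -0.001, 0, 0, 0],
])

```text
time_s: 12.58
ee_pos: [0.5976, 0.0013, 0.1864]
eef_rot: [-3.141, -0.0, 1.955]
force: [-0.4, -0.6, -10.8]
grip_width: 0.0219
```

move_arm([
  [0, 0, -0.0002, 0, 0, 0],
  [0, 0, -0.0004, 0, 0, 0],
  [0, 0, -0.0006, 0, 0, 0],
  [0, 0, -0.0008, 0, 0, 0],
  [0, 0, -0.001, 0, 0, 0],
])

```text
time_s: 13.0
ee_pos: [0.5978, 0.0013, 0.1877]
eef_rot: [3.141, 0.0, 1.955]
force: [-0.3, -0.8, -7.8]
grip_width: 0.0217
```

move_arm([
  [0, 0, -0.0002, 0, 0, 0],
  [0, 0, -0.0004, 0, 0, 0],
  [0, 0, -0.0006, 0, 0, 0],
  [0, 0, -0.0008, 0, 0, 0],
  [0, 0, -0.001, 0, 0, 0],
])

```text
time_s: 13.42
ee_pos: [0.5978, 0.0013, 0.1887]
eef_rot: [3.141, 0.0, 1.955]
force: [-0.9, -0.4, -6.5]
grip_width: 0.0217
```

move_arm([
  [0, 0, -0.0002, 0, 0, 0],
  [0, 0, -0.0004, 0, 0, 0],
  [0, 0, -0.0006, 0, 0, 0],
  [0, 0, -0.0008, 0, 0, 0],
  [0, 0, -0.001, 0, 0, 0],
])

```text
time_s: 13.83
ee_pos: [0.5977, 0.0013, 0.1896]
eef_rot: [3.141, 0.0, 1.955]
force: [-0.3, -0.3, -6.3]
grip_width: 0.022
```

move_arm([
  [0, 0, -0.0002, 0, 0, 0],
  [0, 0, -0.0004, 0, 0, 0],
  [0, 0, -0.0006, 0, 0, 0],
  [0, 0, -0.0008, 0, 0, 0],
  [0, 0, -0.001, 0, 0, 0],
])

```text
time_s: 14.25
ee_pos: [0.5977, 0.0013, 0.1905]
eef_rot: [3.141, 0.0, 1.955]
force: [0.3, 0.3, -5.2]
grip_width: 0.0215
```

move_arm([
  [0, 0, -0.0002, 0, 0, 0],
  [0, 0, -0.0005, 0, 0, 0],
  [0, 0, -0.0007, 0, 0, 0],
  [0, 0, -0.001, 0, 0, 0],
  [0, 0, -0.0012, 0, 0, 0],
])

```text
time_s: 14.67
ee_pos: [0.5977, 0.0013, 0.1918]
eef_rot: [3.141, 0.0, 1.955]
force: [0.3, -1.0, -3.6]
grip_width: 0.0217
```

move_arm([
  [0, 0, -0.0002, 0, 0, 0],
  [0, 0, -0.0005, 0, 0, 0],
  [0, 0, -0.0007, 0, 0, 0],
  [0, 0, -0.001, 0, 0, 0],
  [0, 0, -0.0012, 0, 0, 0],
])

```text
time_s: 15.08
ee_pos: [0.5977, 0.0013, 0.1929]
eef_rot: [3.141, 0.0, 1.955]
force: [-0.3, -0.3, -2.9]
grip_width: 0.0217
```

move_arm([
  [0, 0, -0.0002, 0, 0, 0],
  [0, 0, -0.0005, 0, 0, 0],
  [0, 0, -0.0007, 0, 0, 0],
  [0, 0, -0.001, 0, 0, 0],
  [0, 0, -0.0012, 0, 0, 0],
])

```text
time_s: 15.5
ee_pos: [0.5977, 0.0013, 0.1941]
eef_rot: [3.142, 0.0, 1.955]
force: [-0.4, -0.3, -3.6]
grip_width: 0.0219
```

move_arm([
  [0, 0, -0.0002, 0, 0, 0],
  [0, 0, -0.0005, 0, 0, 0],
  [0, 0, -0.0007, 0, 0, 0],
  [0, 0, -0.001, 0, 0, 0],
  [0, 0, -0.0012, 0, 0, 0],
])

```text
time_s: 15.92
ee_pos: [0.5977, 0.0013, 0.1953]
eef_rot: [3.142, 0.0, 1.955]
force: [-0.6, 0.2, -4.5]
grip_width: 0.0218
```

move_arm([
  [0, 0, -0.0004, 0, 0, 0],
  [0, 0, -0.0008, 0, 0, 0],
  [0, 0, -0.0012, 0, 0, 0],
  [0, 0, -0.0016, 0, 0, 0],
  [0, 0, -0.002, 0, 0, 0],
])

```text
time_s: 16.33
ee_pos: [0.5977, 0.0013, 0.1973]
eef_rot: [3.142, -0.0, 1.955]
force: [-0.6, 0.4, -3.7]
grip_width: 0.0218
```

move_arm([
  [0, 0, -0.0006, 0, 0, 0],
  [0, 0, -0.0012, 0, 0, 0],
  [0, 0, -0.0018, 0, 0, 0],
  [0, 0, -0.0024, 0, 0, 0],
  [0, 0, -0.003, 0, 0, 0],
])

```text
time_s: 16.75
ee_pos: [0.5977, 0.0013, 0.2003]
eef_rot: [3.142, 0.0, 1.955]
force: [-0.1, -0.2, -3.5]
grip_width: 0.0219
```

move_arm([
  [0, 0, -0.0008, 0, 0, 0],
  [0, 0, -0.0016, 0, 0, 0],
  [0, 0, -0.0024, 0, 0, 0],
  [0, 0, -0.0032, 0, 0, 0],
  [0, 0, -0.004, 0, 0, 0],
])

```text
time_s: 17.17
ee_pos: [0.5977, 0.0013, 0.2043]
eef_rot: [3.142, -0.0, 1.955]
force: [-0.7, 0.4, -4.1]
grip_width: 0.0214
```

move_arm([
  [0, 0, -0.0008, 0, 0, 0],
  [0, 0, -0.0016, 0, 0, 0],
  [0, 0, -0.0024, 0, 0, 0],
  [0, 0, -0.0032, 0, 0, 0],
  [0, 0, -0.004, 0, 0, 0],
])

```text
time_s: 17.58
ee_pos: [0.5977, 0.0013, 0.2083]
eef_rot: [3.142, 0.0, 1.955]
force: [-0.2, -0.9, -3.1]
grip_width: 0.0219
```

move_arm([
  [0, 0, -0.0015, 0, 0, 0],
  [0, 0, -0.003, 0, 0, 0],
  [0, 0, -0.005, 0, 0, 0],
  [0, 0, -0.007, 0, 0, 0],
  [0, 0, -0.009, 0, 0, 0],
])

```text
time_s: 18.0
ee_pos: [0.5977, 0.0013, 0.2175]
eef_rot: [3.141, 0.0, 1.955]
force: [-0.2, 0.3, -2.6]
grip_width: 0.0216
```

move_arm([
  [0, 0, -0.002, 0, 0, 0],
  [0, 0, -0.004, 0, 0, 0],
  [0, 0, -0.006, 0, 0, 0],
  [0, 0, -0.008, 0, 0, 0],
  [0, 0, -0.01, 0, 0, 0],
])

```text
time_s: 18.42
ee_pos: [0.5977, 0.0013, 0.2275]
eef_rot: [3.142, 0.0, 1.955]
force: [-0.7, 0.3, -3.5]
grip_width: 0.0218
```

move_arm([
  [0, 0, -0.002, 0, 0, 0],
  [0, 0, -0.004, 0, 0, 0],
  [0, 0, -0.006, 0, 0, 0],
  [0, 0, -0.008, 0, 0, 0],
  [0, 0, -0.01, 0, 0, 0],
])

```text
time_s: 18.83
ee_pos: [0.5977, 0.0012, 0.2375]
eef_rot: [3.142, 0.0, 1.955]
force: [-0.1, 0.1, -4.0]
grip_width: 0.0218
```

move_arm([
  [0, 0, -0.002, 0, 0, 0],
  [0, 0, -0.004, 0, 0, 0],
  [0, 0, -0.006, 0, 0, 0],
  [0, 0, -0.008, 0, 0, 0],
  [0, 0, -0.01, 0, 0, 0],
])

```text
time_s: 19.25
ee_pos: [0.5977, 0.0013, 0.2475]
eef_rot: [3.142, -0.0, 1.955]
force: [0.2, 0.1, -4.1]
grip_width: 0.022
```

move_arm([
  [0, 0, -0.003, 0, 0, 0],
  [0, 0, -0.006, 0, 0, 0],
  [0, 0, -0.009, 0, 0, 0],
  [0, 0, -0.012, 0, 0, 0],
  [0, 0, -0.015, 0, 0, 0],
])

```text
time_s: 19.67
ee_pos: [0.5977, 0.0013, 0.2626]
eef_rot: [3.142, 0.0, 1.955]
force: [-0.5, 0.7, -3.3]
grip_width: 0.0218
```

move_arm([
  [0, 0, -0.003, 0, 0, 0],
  [0, 0, -0.006, 0, 0, 0],
  [0, 0, -0.009, 0, 0, 0],
  [0, 0, -0.012, 0, 0, 0],
  [0, 0, -0.015, 0, 0, 0],
])

```text
time_s: 20.08
ee_pos: [0.5977, 0.0013, 0.2776]
eef_rot: [-3.142, 0.0, 1.955]
force: [-0.8, -0.0, -3.9]
grip_width: 0.0215
```

move_arm([
  [0, 0, -0.003, 0, 0, 0],
  [0, 0, -0.006, 0, 0, 0],
  [0, 0, -0.009, 0, 0, 0],
  [0, 0, -0.012, 0, 0, 0],
  [0, 0, -0.015, 0, 0, 0],
])

```text
time_s: 20.5
ee_pos: [0.5977, 0.0013, 0.2926]
eef_rot: [-3.142, -0.0, 1.955]
force: [0.9, 0.3, -4.1]
grip_width: 0.0216
```

move_arm([
  [0, 0, -0.003, 0, 0, 0],
  [0, 0, -0.006, 0, 0, 0],
  [0, 0, -0.009, 0, 0, 0],
  [0, 0, -0.012, 0, 0, 0],
  [0, 0, -0.015, 0, 0, 0],
])

```text
time_s: 20.92
ee_pos: [0.5977, 0.0013, 0.3075]
eef_rot: [-3.142, -0.0, 1.955]
force: [-0.5, -0.2, -3.7]
grip_width: 0.0215
```

move_arm([
  [0, 0, -0.004, 0, 0, 0],
  [0, 0, -0.009, 0, 0, 0],
  [0, 0, -0.014, 0, 0, 0],
  [0, 0, -0.018, 0, 0, 0],
  [0, 0, -0.02, 0, 0, 0],
])

```text
time_s: 21.33
ee_pos: [0.5978, 0.0012, 0.3281]
eef_rot: [3.141, 0.0, 1.955]
force: [0.2, -0.3, -3.1]
grip_width: 0.0217
```

```bash
python3 - <<'E'
from h import *
st(); T=snap('top','t6.png');S=snap('scene','s6.png')
c=lambda im,x,y: cv2.resize(im[y:y+150,x:x+200],(400,300),interpolation=cv2.INTER_CUBIC)
cv2.imwrite('pics/z6.png',cv2.cvtColor(np.hstack([c(T,180,110),c(S,190,100)]),cv2.COLOR_RGB2BGR))
E
```

```text
t 21.33 pos [0.5978 0.0012 0.3281] rpy [179.9551   0.0241 112.0075] F [ 0.1726 -0.3252 -3.0723] w 0.021668884964166083
```

View pics/z6.png

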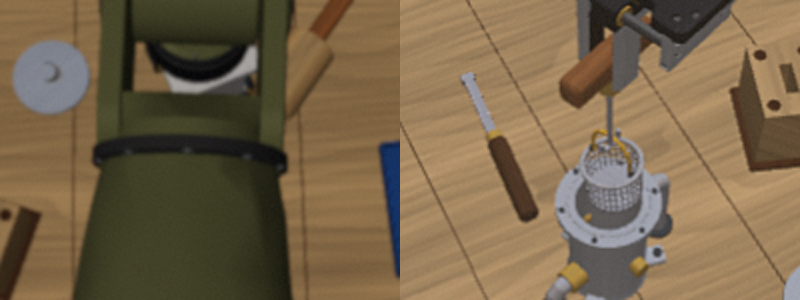

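The scene view shows the basket hanging upright on the hook above the flange (crop 612,175). Next I carry it smoothly to the tray.

move_arm([
  [-0.001, 0, 0, 0, 0, 0],
  [-0.003, -0.001, 0, 0, 0, 0],
  [-0.005, -0.003, 0, 0, 0, 0],
  [-0.008, -0.004, 0, 0, 0, 0],
  [-0.011, -0.006, 0, 0, 0, 0],
])

```text
time_s: 21.85
ee_pos: [0.5962, -0.0115, 0.3271]
eef_rot: [-3.141, -0.0, 1.955]
force: [0.8, 0.1, -3.3]
grip_width: 0.0214
```

move_arm([
  [-0.004, -0.002, 0, 0, 0, 0],
  [-0.008, -0.004, 0, 0, 0, 0],
  [-0.012, -0.007, 0, 0, 0, 0],
  [-0.017, -0.009, 0, 0, 0, 0],
  [-0.022, -0.012, 0, 0, 0, 0],
])

```text
time_s: 22.27
ee_pos: [0.5933, -0.0366, 0.3273]
eef_rot: [3.142, -0.0, 1.955]
force: [-0.6, -0.5, -2.8]
grip_width: 0.0214
```

move_arm([
  [-0.006, -0.003, 0, 0, 0, 0],
  [-0.012, -0.007, 0, 0, 0, 0],
  [-0.019, -0.01, 0, 0, 0, 0],
  [-0.026, -0.014, 0, 0, 0, 0],
  [-0.033, -0.018, 0, 0, 0, 0],
])

```text
time_s: 22.68
ee_pos: [0.5889, -0.0743, 0.3272]
eef_rot: [-3.142, 0.0, 1.955]
force: [-0.5, -0.3, -3.6]
grip_width: 0.0215
```

move_arm([
  [-0.0075, -0.004, 0, 0, 0, 0],
  [-0.015, -0.008, 0, 0, 0, 0],
  [-0.0225, -0.0125, 0, 0, 0, 0],
  [-0.03, -0.017, 0, 0, 0, 0],
  [-0.038, -0.021, 0, 0, 0, 0],
])

```text
time_s: 23.1
ee_pos: [0.5836, -0.1174, 0.3273]
eef_rot: [3.142, 0.0, 1.955]
force: [0.1, -0.8, -3.4]
grip_width: 0.0219
```

move_arm([
  [-0.0075, -0.004, 0, 0, 0, 0],
  [-0.015, -0.008, 0, 0, 0, 0],
  [-0.0225, -0.0125, 0, 0, 0, 0],
  [-0.03, -0.017, 0, 0, 0, 0],
  [-0.038, -0.021, 0, 0, 0, 0],
])

```text
time_s: 23.52
ee_pos: [0.5784, -0.1605, 0.3273]
eef_rot: [3.142, 0.0, 1.955]
force: [-0.6, 0.7, -2.4]
grip_width: 0.0217
```

move_arm([
  [-0.0075, -0.004, 0, 0, 0, 0],
  [-0.015, -0.008, 0, 0, 0, 0],
  [-0.0225, -0.0125, 0, 0, 0, 0],
  [-0.03, -0.017, 0, 0, 0, 0],
  [-0.038, -0.021, 0, 0, 0, 0],
])

```text
time_s: 23.93
ee_pos: [0.5732, -0.2036, 0.3273]
eef_rot: [3.142, 0.0, 1.955]
force: [0.2, 0.3, -3.1]
grip_width: 0.0215
```

move_arm([
  [-0.0075, -0.004, 0, 0, 0, 0],
  [-0.015, -0.008, 0, 0, 0, 0],
  [-0.022, -0.012, 0, 0, 0, 0],
  [-0.029, -0.016, 0, 0, 0, 0],
  [-0.036, -0.02, 0, 0, 0, 0],
])

```text
time_s: 24.35
ee_pos: [0.5682, -0.2444, 0.3272]
eef_rot: [-3.142, -0.0, 1.955]
force: [0.5, -0.6, -3.2]
grip_width: 0.0219
```

move_arm([
  [-0.006, -0.003, 0, 0, 0, 0],
  [-0.012, -0.006, 0, 0, 0, 0],
  [-0.017, -0.009, 0, 0, 0, 0],
  [-0.022, -0.012, 0, 0, 0, 0],
  [-0.027, -0.015, 0, 0, 0, 0],
])

```text
time_s: 24.77
ee_pos: [0.5644, -0.2747, 0.3273]
eef_rot: [3.142, -0.0, 1.955]
force: [0.1, 0.5, -3.3]
grip_width: 0.0215
```

move_arm([
  [-0.004, -0.003, 0, 0, 0, 0],
  [-0.008, -0.005, 0, 0, 0, 0],
  [-0.012, -0.007, 0, 0, 0, 0],
  [-0.016, -0.009, 0, 0, 0, 0],
  [-0.019, -0.011, 0, 0, 0, 0],
])

```text
time_s: 25.18
ee_pos: [0.5614, -0.2964, 0.3272]
eef_rot: [-3.142, -0.0, 1.955]
force: [-0.2, -0.1, -4.2]
grip_width: 0.0214
```

move_arm([
  [-0.003, -0.002, 0, 0, 0, 0],
  [-0.006, -0.003, 0, 0, 0, 0],
  [-0.008, -0.004, 0, 0, 0, 0],
  [-0.01, -0.005, 0, 0, 0, 0],
  [-0.011, -0.006, 0, 0, 0, 0],
])

```text
time_s: 25.6
ee_pos: [0.56, -0.3086, 0.3272]
eef_rot: [-3.142, -0.0, 1.955]
force: [0.8, -1.0, -3.1]
grip_width: 0.0217
```

```bash
python3 - <<'E'
from h import *
st()
E
```

```text
t 25.6 pos [ 0.56   -0.3086  0.3272] rpy [-179.9988   -0.0062  112.0088] F [ 0.7867 -0.9964 -3.0504] w 0.02169693221519945
```

move_arm([
  [0, 0, 0.001, 0, 0, 0],
  [0, 0, 0.003, 0, 0, 0],
  [0, 0, 0.005, 0, 0, 0],
  [0, 0, 0.008, 0, 0, 0],
  [0, 0, 0.011, 0, 0, 0],
])

```text
time_s: 26.02
ee_pos: [0.56, -0.3083, 0.3159]
eef_rot: [-3.141, -0.0, 1.955]
force: [0.2, 0.2, -3.5]
grip_width: 0.0219
```

move_arm([
  [0, 0, 0.004, 0, 0, 0],
  [0, 0, 0.009, 0, 0, 0],
  [0, 0, 0.014, 0, 0, 0],
  [0, 0, 0.019, 0, 0, 0],
  [0, 0, 0.025, 0, 0, 0],
])

```text
time_s: 26.43
ee_pos: [0.56, -0.3084, 0.2907]
eef_rot: [3.142, 0.0, 1.955]
force: [0.1, 0.3, -2.9]
grip_width: 0.0219
```

move_arm([
  [0, 0, 0.006, 0, 0, 0],
  [0, 0, 0.012, 0, 0, 0],
  [0, 0, 0.018, 0, 0, 0],
  [0, 0, 0.024, 0, 0, 0],
  [0, 0, 0.03, 0, 0, 0],
])

```text
time_s: 26.85
ee_pos: [0.56, -0.3084, 0.2606]
eef_rot: [-3.142, -0.0, 1.955]
force: [-0.1, 0.4, -4.2]
grip_width: 0.0219
```

move_arm([
  [0, 0, 0.006, 0, 0, 0],
  [0, 0, 0.012, 0, 0, 0],
  [0, 0, 0.018, 0, 0, 0],
  [0, 0, 0.024, 0, 0, 0],
  [0, 0, 0.03, 0, 0, 0],
])

```text
time_s: 27.27
ee_pos: [0.56, -0.3084, 0.2307]
eef_rot: [3.142, 0.0, 1.955]
force: [-0.1, -0.1, -3.2]
grip_width: 0.0218
```

move_arm([
  [0, 0, 0.006, 0, 0, 0],
  [0, 0, 0.011, 0, 0, 0],
  [0, 0, 0.016, 0, 0, 0],
  [0, 0, 0.021, 0, 0, 0],
  [0, 0, 0.025, 0, 0, 0],
])

```text
time_s: 27.68
ee_pos: [0.5599, -0.3084, 0.2057]
eef_rot: [-3.141, -0.0, 1.955]
force: [-0.8, 0.1, -4.5]
grip_width: 0.0214
```

move_arm([
  [0, 0, 0.004, 0, 0, 0],
  [0, 0, 0.008, 0, 0, 0],
  [0, 0, 0.011, 0, 0, 0],
  [0, 0, 0.014, 0, 0, 0],
  [0, 0, 0.016, 0, 0, 0],
])

```text
time_s: 28.1
ee_pos: [0.56, -0.3084, 0.1899]
eef_rot: [-3.142, -0.0, 1.955]
force: [-0.3, 0.4, -4.1]
grip_width: 0.0217
```

```bash
python3 - <<'E'
from h import *
st(); S=snap('scene','s7.png')
c=lambda im,x,y: cv2.resize(im[y:y+180,x:x+240],(720,540),interpolation=cv2.INTER_CUBIC)
cv2.imwrite('pics/z7.png',cv2.cvtColor(c(S,60,140),cv2.COLOR_RGB2BGR))
E
```

```text
t 28.1 pos [ 0.56   -0.3084  0.1899] rpy [-179.9961   -0.0096  112.008 ] F [-0.2733  0.391  -4.1057] w 0.021734446824364668
```

View pics/z7.png

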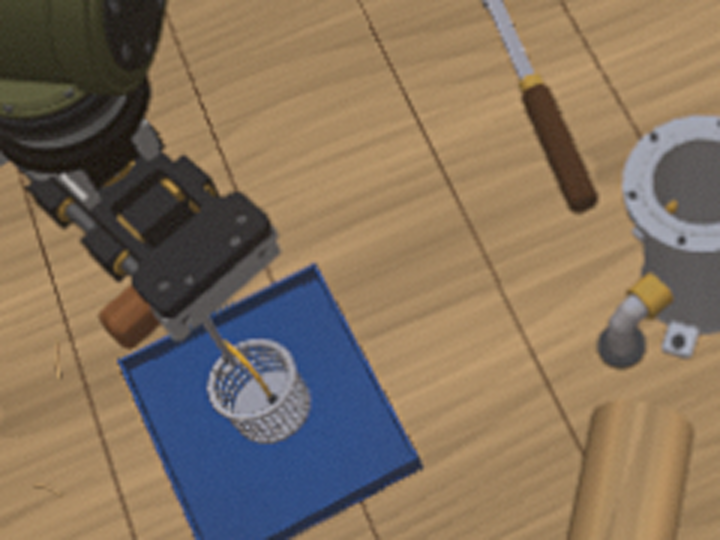

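The basket hangs upright over the tray (crop 262,395), well inside its walls. Lowering onto the floor.

move_arm([
  [0, 0, 0.002, 0, 0, 0],
  [0, 0, 0.004, 0, 0, 0],
  [0, 0, 0.006, 0, 0, 0],
  [0, 0, 0.008, 0, 0, 0],
  [0, 0, 0.01, 0, 0, 0],
])

```text
time_s: 28.57
ee_pos: [0.56, -0.3084, 0.1801]
eef_rot: [-3.142, 0.0, 1.955]
force: [-0.4, -0.5, -3.8]
grip_width: 0.0216
```

move_arm([
  [0, 0, 0.001, 0, 0, 0],
  [0, 0, 0.002, 0, 0, 0],
  [0, 0, 0.003, 0, 0, 0],
  [0, 0, 0.004, 0, 0, 0],
  [0, 0, 0.005, 0, 0, 0],
])

```text
time_s: 28.98
ee_pos: [0.56, -0.3085, 0.1753]
eef_rot: [3.141, 0.0, 1.955]
force: [-0.0, 0.3, -1.4]
grip_width: 0.0216
```

move_arm([
  [0, 0, 0.001, 0, 0, 0],
  [0, 0, 0.002, 0, 0, 0],
  [0, 0, 0.003, 0, 0, 0],
  [0, 0, 0.004, 0, 0, 0],
  [0, 0, 0.005, 0, 0, 0],
])

```text
time_s: 29.4
ee_pos: [0.56, -0.3085, 0.1703]
eef_rot: [3.141, 0.0, 1.955]
force: [0.2, -0.7, -0.9]
grip_width: 0.0214
```

```bash
python3 - <<'E'
from h import *
st()
E
```

```text
t 29.4 pos [ 0.56   -0.3085  0.1703] rpy [179.9931   0.0133 112.0067] F [ 0.2293 -0.7021 -0.8848] w 0.02138068741783016
```

move_arm([
  [0, 0, 0.002, 0, 0, 0],
  [0, 0, 0.004, 0, 0, 0],
  [0, 0, 0.006, 0, 0, 0],
  [0, 0, 0.008, 0, 0, 0],
  [0, 0, 0.01, 0, 0, 0],
])

```text
time_s: 29.82
ee_pos: [0.56, -0.3084, 0.16]
eef_rot: [-3.142, -0.0, 1.955]
force: [-0.2, -0.0, -1.0]
grip_width: 0.0218
```

move_arm([
  [-0.002, 0, 0, 0, 0, 0],
  [-0.004, 0, 0, 0, 0, 0],
  [-0.006, 0, 0, 0, 0, 0],
  [-0.008, 0, 0, 0, 0, 0],
  [-0.01, 0, 0, 0, 0, 0],
])

```text
time_s: 30.23
ee_pos: [0.5638, -0.318, 0.1603]
eef_rot: [3.142, 0.0, 1.955]
force: [0.8, -0.5, -0.8]
grip_width: 0.0218
```

move_arm([
  [-0.002, 0, 0, 0, 0, 0],
  [-0.004, 0, 0, 0, 0, 0],
  [-0.006, 0, 0, 0, 0, 0],
  [-0.008, 0, 0, 0, 0, 0],
  [-0.01, 0, 0, 0, 0, 0],
])

```text
time_s: 30.65
ee_pos: [0.5675, -0.3272, 0.1602]
eef_rot: [-3.142, -0.0, 1.955]
force: [-1.1, 0.3, -1.1]
grip_width: 0.0217
```

```bash
python3 - <<'E'
from h import *
st(); S=snap('scene','s8.png')
c=lambda im,x,y: cv2.resize(im[y:y+90,x:x+120],(720,540),interpolation=cv2.INTER_CUBIC)
cv2.imwrite('pics/z8.png',cv2.cvtColor(c(S,90,210),cv2.COLOR_RGB2BGR))
E
```

```text
t 30.65 pos [ 0.5675 -0.3272  0.1602] rpy [-179.9981   -0.0015  112.0101] F [-1.146   0.322  -1.0864] w 0.02167222013148508
```

View pics/z8.png

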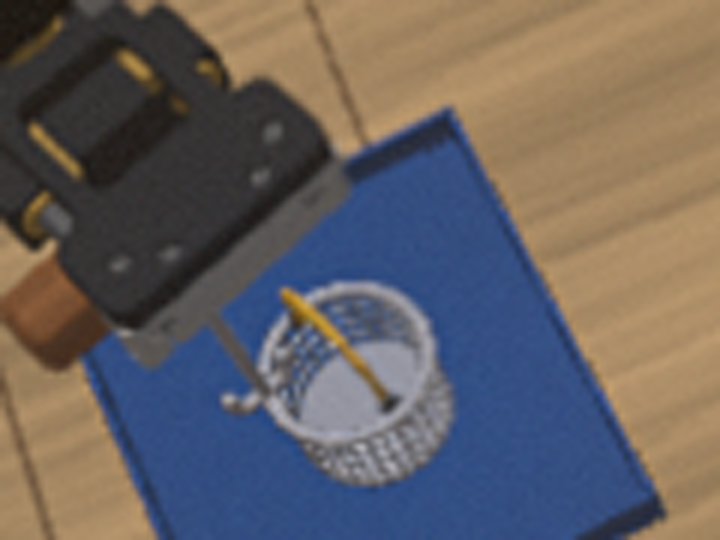

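The hook is out of the bail, with its points at crop (240,400) and (285,365), left of the wire. The basket stands upright. Raising, then back to the block.

move_arm([
  [0, 0, -0.003, 0, 0, 0],
  [0, 0, -0.007, 0, 0, 0],
  [0, 0, -0.011, 0, 0, 0],
  [0, 0, -0.015, 0, 0, 0],
  [0, 0, -0.02, 0, 0, 0],
])

```text
time_s: 31.12
ee_pos: [0.5675, -0.3269, 0.1808]
eef_rot: [3.141, 0.0, 1.955]
force: [-0.5, 0.2, -0.7]
grip_width: 0.0219
```

move_arm([
  [0, 0, -0.015, 0, 0, 0],
  [0, 0, -0.035, 0, 0, 0],
  [0, 0, -0.06, 0, 0, 0],
  [0, 0, -0.085, 0, 0, 0],
  [0, 0, -0.1, 0, 0, 0],
])

```text
time_s: 31.53
ee_pos: [0.5677, -0.327, 0.2839]
eef_rot: [3.14, 0.003, 1.955]
force: [-0.8, 0.6, -1.3]
grip_width: 0.0216
```

```bash
python3 - <<'E'
from h import *
st()
plan((.5175,.2637,.28),160.97,4,(np.array([.5675,-.3271,.2803]),R.from_euler('xyz',[np.pi,0,np.radians(112.01)])))
E
```

```text
t 31.53 pos [ 0.5677 -0.327   0.2839] rpy [179.8876   0.1594 112.0127] F [-0.7718  0.551  -1.3369] w 0.021636873473287167
dist 0.5929120761124705 ang 48.96
call 0 last row [ 0.1416  0.0438  0.0001  0.      0.     -0.408 ]
call 1 last row [ 0.1291  0.0728  0.0001  0.      0.     -0.408 ]
call 2 last row [ 0.1108  0.0985  0.0001  0.      0.     -0.408 ]
call 3 last row [ 0.0874  0.1198  0.0001  0.      0.     -0.408 ]
```

move_arm([
  [0.024, 0.007, 0, 0, 0, -0.07],
  [0.052, 0.016, 0, 0, 0, -0.15],
  [0.081, 0.025, 0, 0, 0, -0.235],
  [0.111, 0.034, 0, 0, 0, -0.32],
  [0.142, 0.044, 0, 0, 0, -0.408],
])

```text
time_s: 31.95
ee_pos: [0.5546, -0.1776, 0.2808]
eef_rot: [3.141, 0.0, 2.17]
force: [0.7, 0.4, -1.0]
grip_width: 0.0218
```

move_arm([
  [0.026, 0.015, 0, 0, 0, -0.08],
  [0.052, 0.029, 0, 0, 0, -0.16],
  [0.077, 0.044, 0, 0, 0, -0.24],
  [0.103, 0.058, 0, 0, 0, -0.33],
  [0.129, 0.073, 0, 0, 0, -0.408],
])

```text
time_s: 32.37
ee_pos: [0.5424, -0.0297, 0.2809]
eef_rot: [3.141, 0.001, 2.384]
force: [0.2, -0.7, -1.0]
grip_width: 0.0214
```

move_arm([
  [0.022, 0.02, 0, 0, 0, -0.08],
  [0.044, 0.039, 0, 0, 0, -0.16],
  [0.066, 0.059, 0, 0, 0, -0.24],
  [0.089, 0.079, 0, 0, 0, -0.33],
  [0.111, 0.0985, 0, 0, 0, -0.408],
])

```text
time_s: 32.78
ee_pos: [0.5297, 0.1183, 0.2809]
eef_rot: [3.141, 0.001, 2.598]
force: [0.3, 0.1, -1.0]
grip_width: 0.0215
```

move_arm([
  [0.021, 0.029, 0, 0, 0, -0.1],
  [0.041, 0.056, 0, 0, 0, -0.19],
  [0.059, 0.081, 0, 0, 0, -0.28],
  [0.075, 0.103, 0, 0, 0, -0.35],
  [0.087, 0.12, 0, 0, 0, -0.408],
])

```text
time_s: 33.2
ee_pos: [0.5174, 0.2667, 0.2808]
eef_rot: [3.141, 0.0, 2.813]
force: [-0.3, 0.2, -1.7]
grip_width: 0.0218
```

move_arm([
  [0, 0, 0, 0, 0, 0],
  [0, 0, 0, 0, 0, 0],
  [0, 0, 0, 0, 0, 0],
  [0, 0, 0, 0, 0, 0],
  [0, 0, 0, 0, 0, 0],
])

```text
time_s: 33.62
ee_pos: [0.5183, 0.2636, 0.2805]
eef_rot: [3.141, 0.0, 2.808]
force: [0.1, -0.3, -1.5]
grip_width: 0.0218
```

```bash
python3 - <<'E'
from h import *
st(); plan((.5175,.2637,.28),160.97)
S=snap('scene','s9.png')
c=lambda im,x,y: cv2.resize(im[y:y+150,x:x+200],(720,540),interpolation=cv2.INTER_CUBIC)
cv2.imwrite('pics/z9.png',cv2.cvtColor(c(S,300,50),cv2.COLOR_RGB2BGR))
E
```

```text
t 33.62 pos [0.5183 0.2636 0.2805] rpy [179.9913   0.0146 160.8873] F [ 0.1332 -0.3123 -1.4553] w 0.02175694115860122
dist 0.0009251103662958816 ang 0.0844617312927254
call 0 last row [ 0.0007 -0.0002  0.0005  0.0003  0.0005 -0.0028]
```

View pics/z9.png

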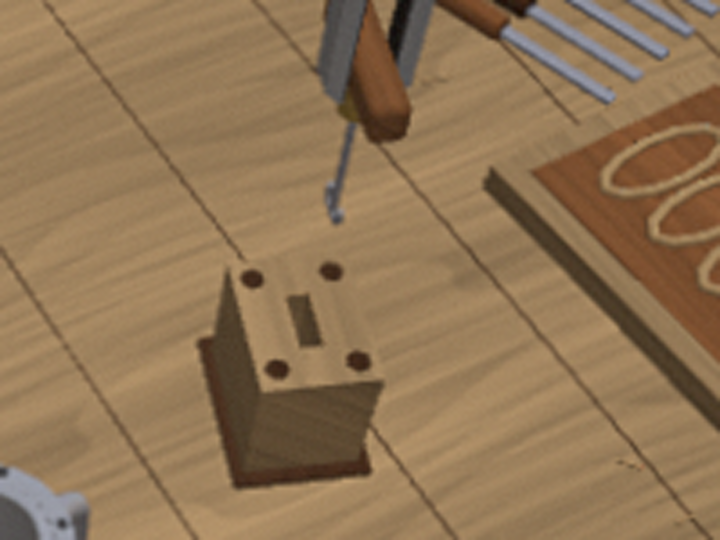

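The hook hangs straight above the slot (slot centre at crop (305,321), hook at (333,205)). I check the alignment numerically with scene rays.

```bash
python3 - <<'E'
from h import *
S=cam('scene'); print(onz(S,300+305/3.6,50+321/3.6,.09), onz(S,300+334/3.6,50+208/3.6,.189))
E
```

```text
[0.5193 0.2684 0.09  ] [0.5184 0.2689 0.189 ]
```

Slot and hook agree to 1 mm. Descending.

move_arm([
  [0.001, 0, 0.012, 0, 0, 0],
  [0.001, 0, 0.03, 0, 0, 0],
  [0.001, 0, 0.05, 0, 0, 0],
  [0.001, 0, 0.068, 0, 0, 0],
  [0.001, 0, 0.08, 0, 0, 0],
])

```text
time_s: 34.08
ee_pos: [0.5168, 0.2641, 0.1986]
eef_rot: [-3.14, -0.001, 2.809]
force: [0.1, -0.1, -2.1]
grip_width: 0.0215
```

move_arm([
  [0, 0, 0.003, 0, 0, 0],
  [0, 0, 0.008, 0, 0, 0],
  [0, 0, 0.012, 0, 0, 0],
  [0, 0, 0.016, 0, 0, 0],
  [0, 0, 0.02, 0, 0, 0],
])

```text
time_s: 34.5
ee_pos: [0.5174, 0.2649, 0.1806]
eef_rot: [3.141, 0.001, 2.809]
force: [-0.1, -0.1, -1.0]
grip_width: 0.0217
```

move_arm([
  [0, 0, 0.003, 0, 0, 0],
  [0, 0, 0.006, 0, 0, 0],
  [0, 0, 0.009, 0, 0, 0],
  [0, 0, 0.012, 0, 0, 0],
  [0, 0, 0.015, 0, 0, 0],
])

```text
time_s: 34.92
ee_pos: [0.5171, 0.2648, 0.165]
eef_rot: [3.141, 0.0, 2.809]
force: [-0.6, -0.3, -2.2]
grip_width: 0.022
```

move_arm([
  [0, 0, 0.008, 0, 0, 0],
  [0, 0, 0.018, 0, 0, 0],
  [0, 0, 0.029, 0, 0, 0],
  [0, 0, 0.039, 0, 0, 0],
  [0, 0, 0.048, 0, 0, 0],
])

```text
time_s: 35.33
ee_pos: [0.5168, 0.2647, 0.1156]
eef_rot: [-3.141, -0.001, 2.809]
force: [0.5, 0.2, -2.8]
grip_width: 0.0216
```

move_arm([
  [0, 0, 0.002, 0, 0, 0],
  [0, 0, 0.004, 0, 0, 0],
  [0, 0, 0.006, 0, 0, 0],
  [0, 0, 0.008, 0, 0, 0],
  [0, 0, 0.01, 0, 0, 0],
])

```text
time_s: 35.75
ee_pos: [0.5173, 0.2649, 0.1075]
eef_rot: [3.141, 0.001, 2.809]
force: [-0.4, -0.2, -1.7]
grip_width: 0.0213
```

```bash
python3 - <<'E'
from h import *
st()
E
```

```text
t 35.75 pos [0.5173 0.2649 0.1075] rpy [179.9709   0.0303 160.9686] F [-0.3637 -0.198  -1.7196] w 0.021339275698136293
```

Lower another 2 mm to seat it, then open gently.

move_arm([
  [0, 0, 0.0005, 0, 0, 0],
  [0, 0, 0.001, 0, 0, 0],
  [0, 0, 0.0015, 0, 0, 0],
  [0, 0, 0.002, 0, 0, 0],
  [0, 0, 0.002, 0, 0, 0],
])

```text
time_s: 36.17
ee_pos: [0.5172, 0.2648, 0.1056]
eef_rot: [3.141, 0.0, 2.809]
force: [-1.6, -0.3, 0.4]
grip_width: 0.0218
```

move_arm([
  [0, 0, 0, 0, 0, 0],
  [0, 0, 0, 0, 0, 0],
  [0, 0, 0, 0, 0, 0],
  [0, 0, 0, 0, 0, 0],
  [0, 0, 0, 0, 0, 0],
], fingers=0.2)

```text
time_s: 36.58
ee_pos: [0.5171, 0.2648, 0.1052]
eef_rot: [3.142, -0.0, 2.809]
force: [0.3, 0.6, 0.6]
grip_width: 0.0519
```

move_arm([
  [0, 0, 0, 0, 0, 0],
  [0, 0, 0, 0, 0, 0],
  [0, 0, 0, 0, 0, 0],
  [0, 0, 0, 0, 0, 0],
  [0, 0, 0, 0, 0, 0],
])

```text
time_s: 37.0
ee_pos: [0.5171, 0.2648, 0.1053]
eef_rot: [3.142, 0.0, 2.809]
force: [-0.5, -0.5, -0.3]
grip_width: 0.0562
```

```bash
python3 - <<'E'
from h import *
st()
E
```

```text
t 37.0 pos [0.5171 0.2648 0.1053] rpy [179.9993   0.0008 160.9667] F [-0.5158 -0.5219 -0.288 ] w 0.05618934767141483
```

move_arm([
  [0, 0, -0.008, 0, 0, 0],
  [0, 0, -0.03, 0, 0, 0],
  [0, 0, -0.06, 0, 0, 0],
  [0, 0, -0.1, 0, 0, 0],
  [0, 0, -0.13, 0, 0, 0],
])

```text
time_s: 37.42
ee_pos: [0.5171, 0.2648, 0.2388]
eef_rot: [3.14, 0.001, 2.809]
force: [0.4, -0.2, 0.7]
grip_width: 0.0566
```

move_arm([
  [0.03, 0, -0.01, 0, 0, 0],
  [0.06, 0, -0.02, 0, 0, 0],
  [0.09, 0, -0.03, 0, 0, 0],
  [0.11, 0, -0.04, 0, 0, 0],
  [0.12, 0, -0.04, 0, 0, 0],
])

```text
time_s: 37.83
ee_pos: [0.4023, 0.3049, 0.278]
eef_rot: [3.138, 0.002, 2.811]
force: [1.2, 0.1, 0.5]
grip_width: 0.0564
```

move_arm([
  [0, 0, 0, 0, 0, 0],
  [0, 0, 0, 0, 0, 0],
  [0, 0, 0, 0, 0, 0],
  [0, 0, 0, 0, 0, 0],
  [0, 0, 0, 0, 0, 0],
])

```text
time_s: 38.25
ee_pos: [0.4043, 0.3035, 0.2746]
eef_rot: [-3.141, -0.001, 2.808]
force: [-0.6, -0.1, 0.1]
grip_width: 0.0564
```

```bash
python3 - <<'E'
from h import *
st(); S=snap('scene','s10.png')
E
```

```text
t 38.25 pos [0.4043 0.3035 0.2746] rpy [-179.9491   -0.0353  160.911 ] F [-0.5635 -0.0916  0.0543] w 0.0563705434771532
```

View pics/s10.png

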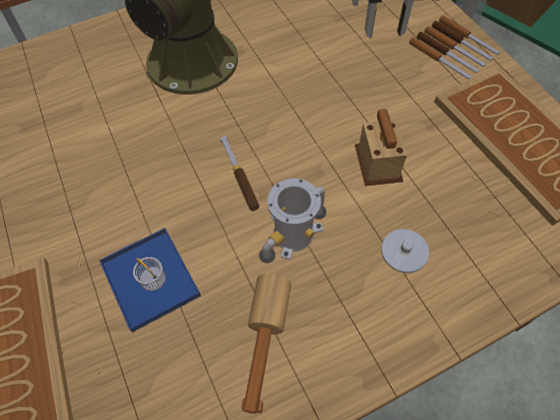

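The basket stands upright in the tray at (149,273), and the hook is seated in its block at (388,128) as at the start. The lid, mallet and gouge are where they were. Handing in.

```bash
python3 - <<'E'
from station import ctrl
print(ctrl.hand_in())
E
```

```text
the job is handed in; nothing more can be done
None
```

The basket now stands upright in the middle of the blue tray, unhooked, and the pull hook is back in its block. I handed the job in at about 38 s; no verdict is reported.

- **Pull:** I eased the basket past the catches at about 2.5 mm/s. The strongest pull in the end-of-move readings was about 9–10 N. The force was not read between moves, so a brief higher peak would not show.
- **Carry:** The basket hung upright in the scene pictures taken above the bore and above the tray. I did not take a picture during the carry itself.
- **Last checks:** The final scene picture shows the hook seated as it was at the start, with lid, mallet and gouge apparently unmoved. The gripper was open, clear of everything and reading no force.
- **Disagreements:** The fixed cameras and the arm disagreed by 3–5 mm at the block. The first wrist picture, taken while the arm was still moving, was about 3 mm off at the trap. I used readings taken with the arm at rest instead.
- **Picture budget:** I viewed 11 pictures, one over the budget of 10.

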